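# Turn the drill tray round, slide it into its bench rails and latch it

### The arm

A 6-joint arm with a two-finger parallel gripper is mounted at the origin on the work surface. World frame = base frame: x ahead of the robot, y to its left, z up, the work surface at z = 0. Lengths are in m, angles in rad, forces in N, time in s.
With the tool pointing down it reaches from about 0.275 to 0.75 m from the base axis. Payload 10.2 kg.
Tool frame: the origin (TCP) lies on the centre line of the jaws, within the pads' length; the fingertips stand 19 mm ahead of it and the grasp point (between the pads) is the TCP (env.nose_length is the distance from the TCP to the fingertips, in m); z points along the fingers, y is the line along which they close (so a half turn about z gives the same grasp; the last joint's range is limited). The gripper opens to 85 mm and grips with 20 to 120 N. Pads are 22 mm wide; open, the fingers measure 114 mm over their backs; the gripper's body (76 mm by 85 mm) begins 54 mm behind the grasp point. The pads swing forward as they close: fully open they stand 13 mm farther back than shut.
Start: joints at [1.03, 0.313, 1.498, -0, 1.331, -0.223], TCP at [0.164, 0.499, 0.25] pointing down, gripper open.
Joint ranges: [-2.94, 2.94], [-0.97, 2.17], [0.19, 2.56], [-1.23, 4.37], [0.02, 3.11], [-2.88, 2.88]. Speed limits (rad/s): [2.39, 2.39, 3.01, 3.14, 3.14, 3.14].

### API

Orientations are given as [roll, pitch, yaw] about the fixed x, y, z axes, in that order (R = Rz(yaw) Ry(pitch) Rx(roll)).
In Python, from rig import env gives the robot as it stands.
- The arm moves only by the tool drive_effector, called after "Request:" as name([rows], argument=value, ...), one row to a line, values as JSON. Schema: {"type":"object","properties":{"ticks":{"type":"object","properties":{"rows":{"type":"array","items":{"type":"array","items":{"type":"number"},"minItems":6,"maxItems":6},"minItems":1,"maxItems":5}},"additionalProperties":false,"required":["rows"]},"finger_gap":{"type":"number"},"force":{"type":"number"},"only":{"type":"string"},"quiet":{"type":"boolean"},"lines":{"type":"string"}},"required":["ticks"],"additionalProperties":false}. ticks is an object whose key "rows" holds a list of rows, 1 to 5 of them, each of 6 numbers: dx, dy, dz in m, then a rotation vector rx, ry, rz in rad; each row is the pose to reach, as a shift and turn from the pose commanded when the call began, along the tool's axes at that moment; what a row does not reach only later rows make up. A row lasts 1/12 s, in which the tool goes at most 0.0417 m and 0.125 rad, less where a joint would pass 70% of its speed; a pose out of reach is approached as far as the arm can. finger_gap is the finger opening in m, set as the call begins (left out keeps the last). The fingers move at their own pace and stop on an object; force is the grip in N (left out, the last holds). Time passes only in rows, so rows that do not move let the fingers close. The tool returns the time, the measured TCP pose, the force, the opening and the grip force at its end. only (a regular expression) keeps the lines of the reply that match it, lines (a string "A,B") keeps lines A to B, and quiet returns only ok. Input that does not fit is refused with a message, and nothing moves.
- env.get_obs(): the state, without advancing time (a new reading comes with each control period).
- env.capture(name): name is "side" or "top" or "wrist"; returns a dict with "frame" (384x512x3 uint8, red, green, blue), "camera_matrix" (3x3 intrinsics, pixels), "k1" (the pictures are not rectified: a ray, as slopes to the right and down, at radius r is drawn at 1 + k1 r^2 times it, then the intrinsics apply), "eye" and "attitude" of the camera in the world. Camera axes: x right, y down, z forward; pixel columns grow to the right and rows downward; lengths in m; the calibration is good to about 2 mm. A picture is of the moment at which its call begins. There is no depth.
- env.sign_off(): hands the job in; it is judged then, once.
The state is a dict: "time": time; "joints": joint angles; "qd": joint speeds; "tau": joint torques, N m; "ee_pos": TCP position; "orientation": TCP orientation; "wrist_force": force on the tool from outside, world axes, zero at the start; "moment": the same for the moment, N m; "width": finger opening in m; "finger_force": force on a finger pad.
Only numpy, scipy, OpenCV 4.12 (cv2) and the standard library are available. Lean on these libraries where they do the work, as an engineer would, in place of code of your own. Each camera call takes 0.05 s, during which the arm holds its last target. There are 200 camera calls.

### The job

Put the drill tray away: it stands the wrong way round, so pick it up, turn it end for end and slide it, plain end first, into the guide rails on the bench until it is fully home. Then swing the latch arm right across the tray's wide face plate to its stop. Keep the tray level all the while and leave the other things on the bench where they are.

Things in the scene. Friction and masses are not known exactly. Their poses are not given: they have to be found in the camera images.
- tray: Loose grey drill tray, 0.4 to 0.85 kg, on the bench. Origin: centre of its underside, z up, +x to the plain end. Floor plate 150 x 110 x 6 mm; its long edges stick out 12 mm beyond the side walls (walls 86 mm apart outside, to z 32 mm) as runners. A lengthwise handle stands over the middle. It starts with its wide face plate (-x end) pointing roughly away from the robot.
- tray_handle (a point): Centre of the tray's black handle bar: 92 mm long (tray x), 12 mm thick (tray y), 60 to 88 mm above the tray's underside, this point at 74 mm over the tray's origin; axes as the tray's. Pinch from above, closing along y; the centre of mass lies within 20 mm of it, towards the face plate.
- tray_face (a point): Centre of the outer side of the face plate, tray x = -83 mm, z = 24 mm. The plate is 144 mm wide (y), 8 mm thick (x -83 to -75), z 2 to 46 mm: too wide to enter the rails.
- dock: Fixed pair of dark steel guide rails on an aluminium base plate. Origin: centre of its underside, on the bench; the tray slides in along +x, z up. Home: tray origin at dock (0, 0, 6 mm), axes parallel, face plate against the rail ends (x = -75 mm). Base plate top z = 6 mm, x -75 to +81 mm. The tray's +x end goes in first; the mouth faces roughly to the robot.
- dock_mouth (a point): Middle of the mouth, dock (-75, 0, 6) mm. Channel sides at y = -57 and +57 mm, flaring to about 62 mm at the mouth. Lips over the runners, from x = -60 mm on, reach in to 48 mm from the middle; their underside is at z = 18, top 24 mm: the tray can only enter from the mouth, carried with its underside at z 6 to 12 mm.
- latch_pivot (a point): Fixed point on the latch's vertical hinge axis, dock (-93, +98, 30) mm; axes as the dock's.
- latch (a joint): Angle of the latch arm (steel bar 14 mm wide, 88 mm long from the pivot, 30 to 40 mm above the bench): 0 wide open, 2.2 closed at its stop; grows counter-clockwise from above. The arm points at angle 2.512 + value from dock +x; at 2.2 along dock -y, 3 mm before the face plate of a tray that is home. Starts at 0 to 0.6; friction holds it (about 2 N at the pin moves it).
- latch_pin (a point): Top centre of the 55 mm tall upright round pin (diameter 16 mm) on the latch arm, 78 mm from the pivot; the pin stands 40 to 95 mm above the bench and this point is on its axis at 95 mm. Pinch it from above or push it.
- vise: Bystander: dark drill-press vise, 2.8 kg, body 150 x 80 x 67 mm, with screw and bar; leave alone. Origin under its middle.
- brush: Bystander: hand brush lying on the bench; leave alone.
- oil: Bystander: white plastic oil bottle, 56 mm diameter, 90 mm tall; leave alone. Origin under its middle.
- bit_case: Bystander: open red bit case, 90 x 120 x 30 mm with its lid raised to 100 mm; leave alone. Origin under its middle.

How it is judged:
By the outcome, as a careful person would: the job done as asked, in the order asked, and still so for the second after the job is handed in, with the robot touching nothing.
It also fails if it takes over 67 s, if anything falls off the work surface, if the arm or the gripper's body presses on something with over 40 N, if the wrist force passes 120 N, or if a joint passes its speed limit or range.

## Working session

There is one attempt and no reset: what is moved stays moved. The work goes in short steps, Python scripts to look and compute and a tool call to move; the robot and the scene stay as the last step left them, time stands still between calls to the robot, and variables do not carry over. Pictures are saved under pics/ and viewed, at most 10 in all, crops included, and the job is handed in when it is done.

```bash
ls; mkdir -p pics; python3 - <<'E'
from rig import env
import cv2,numpy as np
o=env.get_obs();print({k:np.round(v,3).tolist() for k,v in o.items()})
for n in("top","side"):
    c=env.capture(n);cv2.imwrite(f"pics/{n}0.png",c["frame"][:,:,::-1]);print(n,{k:np.round(c[k],4).tolist() for k in c if k!="frame"})
E
```

```text
pics
rig.py
{'time': 0.0, 'joints': [1.03, 0.313, 1.498, -0.0, 1.331, -0.223], 'qd': [-0.001, -0.002, 0.001, -0.0, 0.001, 0.001], 'tau': [-0.001, -41.226, -25.974, -0.0, 0.004, -0.0], 'ee_pos': [0.164, 0.499, 0.25], 'orientation': [-3.14, -0.0, 2.824], 'wrist_force': [0.789, -0.412, -0.282], 'moment': [0.044, 0.073, -0.021], 'finger_force': 0.0, 'width': 0.085}
top {'camera_matrix': [[474.9126, 0.0, 254.1257], [0.0, 474.9126, 193.0885], [0.0, 0.0, 1.0]], 'k1': -0.1299, 'eye': [0.4574, 0.0085, 1.5897], 'attitude': [-3.0326, -0.0097, -1.5688]}
side {'camera_matrix': [[439.5347, 0.0, 257.0853], [0.0, 439.5347, 186.9437], [0.0, 0.0, 1.0]], 'k1': -0.0187, 'eye': [0.51, 1.0105, 0.7433], 'attitude': [-2.1242, 0.0069, -3.0719]}
```
View pics/top0.png

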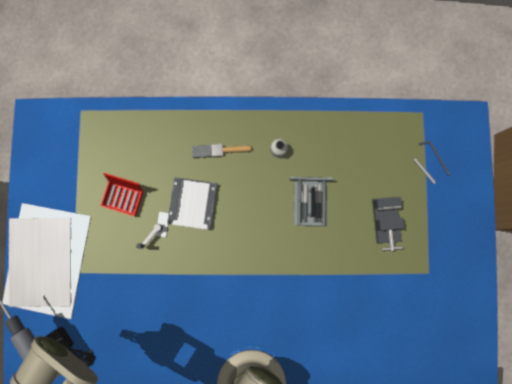

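View pics/side0.png

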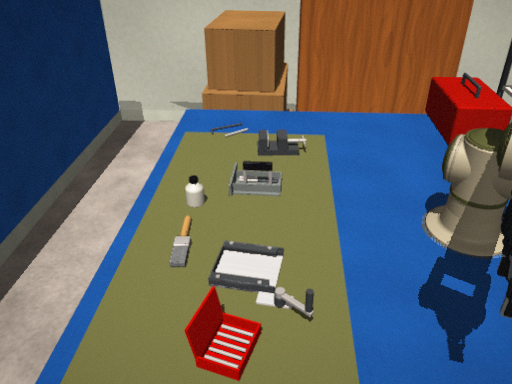

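The top view shows the tray at about (312,202) with its face plate up at row 180, away from the robot. The dock is at (194,204) with its mouth facing down towards the robot. The latch pivot is near (165,218) and the pin near (140,245). The side view agrees: pin top at (310,292), handle at (257,166).

```bash
cat > h.py <<'E'
from rig import env
import cv2,numpy as np
from scipy.spatial.transform import Rotation as R
def att(c): return R.from_euler('xyz',c["attitude"])
def ray(c,uv):
    K=c["camera_matrix"];p=(np.array(uv,float)-[K[0][2],K[1][2]])/K[0][0]
    q=p.copy()
    for _ in range(30): q=p/(1+c["k1"]*(q@q))
    return att(c).apply([*q,1.])
def on(c,uv,z):
    d=ray(c,uv);e=np.array(c["eye"]);return e+d*(z-e[2])/d[2]
def proj(c,P):
    q=att(c).inv().apply(np.array(P)-c["eye"]);q=q[...,:2]/q[...,2:]
    K=c["camera_matrix"];q=q*(1+c["k1"]*(q**2).sum(-1,keepdims=True))
    return q*K[0][0]+[K[0][2],K[1][2]]
def meet(c1,u1,c2,u2):
    A=[];b=[]
    for c,u in((c1,u1),(c2,u2)):
        d=ray(c,u);d/=np.linalg.norm(d);M=np.eye(3)-np.outer(d,d);A.append(M);b.append(M@c["eye"])
    return np.linalg.lstsq(np.vstack(A),np.hstack(b),rcond=None)[0]
def save(c,name,box=None,s=1):
    f=c["frame"][:,:,::-1]
    if box: f=f[box[1]:box[3],box[0]:box[2]]
    cv2.imwrite(f"pics/{name}.png",cv2.resize(f,None,fx=s,fy=s,interpolation=cv2.INTER_CUBIC))
def tool(P=None,yaw=None):
    "shift in tool axes to TCP at P, and yaw change about tool z"
    o=env.get_obs();r=R.from_euler('xyz',o["orientation"])
    d=r.inv().apply(np.array(P)-o["ee_pos"])
    y=o["orientation"][2]
    rz=None if yaw is None else -((yaw-y+np.pi)%(2*np.pi)-np.pi)
    return np.round(d,4),rz
E
python3 - <<'E'
from h import *
t=env.capture("top");s=env.capture("side");w=env.capture("wrist")
print("pin",meet(t,(140,245),s,(310,292)),on(t,(140,245),.095))
print("handle",on(t,(311,203),.088),"dock",on(t,(194,204),.02),"piv",on(t,(165,218),.04))
o=env.get_obs();r=R.from_euler('xyz',o["orientation"]);a=att(w)
print("cam in tool",r.inv().apply(np.array(w["eye"])-o["ee_pos"]),(r.inv()*a).as_matrix().round(3),w["camera_matrix"][0],w["k1"])
print(tool([.36,.2,.42],0.)) 
E
```

```text
pin [0.45366336 0.3549661  0.08894616] [0.45536676 0.35344178 0.095     ]
handle [ 0.59053042 -0.18696347  0.088     ] dock [0.59212191 0.19306326 0.02      ] piv [0.54404252 0.28537916 0.04      ]
cam in tool [ 0.07513213 -0.00065883 -0.12316804] [[ 0.001 -0.955 -0.296]
 [ 1.     0.001  0.   ]
 [ 0.    -0.296  0.955]] [313.88527969   0.         257.64503753] -0.055703296898123644
(array([-0.2795, -0.2225, -0.1699]), np.float64(2.8237795522569265))
```

```bash
python3 - <<'E'
from h import *
d,rz=tool([.63,.22,.25],np.pi);print(d,rz,d/np.linalg.norm(d)*.0415)
E
```

```text
[-0.5297 -0.1191  0.    ] -0.31781310133286667 [-0.04048915 -0.00910375  0.        ]
```

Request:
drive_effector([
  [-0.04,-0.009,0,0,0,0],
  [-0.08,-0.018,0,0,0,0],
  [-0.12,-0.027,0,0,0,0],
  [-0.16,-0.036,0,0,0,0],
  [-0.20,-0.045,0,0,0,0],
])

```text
refused: ticks: the value is not of type 'object' (schema: type "object"). Nothing was moved.
```

Wrong form. The message asks for an object with the rows under "rows", so I'll send the same numbers that way.

Request:
drive_effector(ticks={"rows": [[-0.04,-0.009,0,0,0,0],[-0.08,-0.018,0,0,0,0],[-0.12,-0.027,0,0,0,0],[-0.16,-0.036,0,0,0,0],[-0.20,-0.045,0,0,0,0]]})

```text
time: 0.67
ee_pos: [0.3413, 0.3922, 0.2503]
orientation: [3.142, 0.0, 2.824]
wrist_force: [0.1, 0.7, 0.3]
width: 0.0854
finger_force: 0.0
```

Request:
drive_effector(ticks={"rows": [[-0.04,-0.009,0,0,0,0],[-0.08,-0.018,0,0,0,0],[-0.12,-0.027,0,0,0,0],[-0.16,-0.036,0,0,0,0],[-0.20,-0.045,0,0,0,0]]})

```text
time: 1.08
ee_pos: [0.5174, 0.2868, 0.2502]
orientation: [-3.142, -0.0, 2.824]
wrist_force: [-0.3, 1.4, 0.6]
width: 0.0854
finger_force: 0.0
```

Request:
drive_effector(ticks={"rows": [[-0.04,-0.009,0,0,0,-0.1],[-0.08,-0.018,0,0,0,-0.2],[-0.13,-0.029,0,0,0,-0.318],[-0.13,-0.029,0,0,0,-0.318],[-0.13,-0.029,0,0,0,-0.318]]})

```text
time: 1.5
ee_pos: [0.6322, 0.2177, 0.2488]
orientation: [-3.141, -0.001, 3.138]
wrist_force: [-0.3, -0.4, 0.2]
width: 0.0853
finger_force: 0.0
```

```bash
python3 - <<'E'
from h import *
w=env.capture("wrist");save(w,"w1",s=1.5)
import pickle;pickle.dump(w,open("w1.pkl","wb"))
o=env.get_obs();print(o["time"],o["ee_pos"],o["orientation"])
E
```

```text
1.55 [0.63076624 0.21932674 0.24928463] [-3.14155405e+00 -1.38897749e-03  3.13960736e+00]
```

View pics/w1.png

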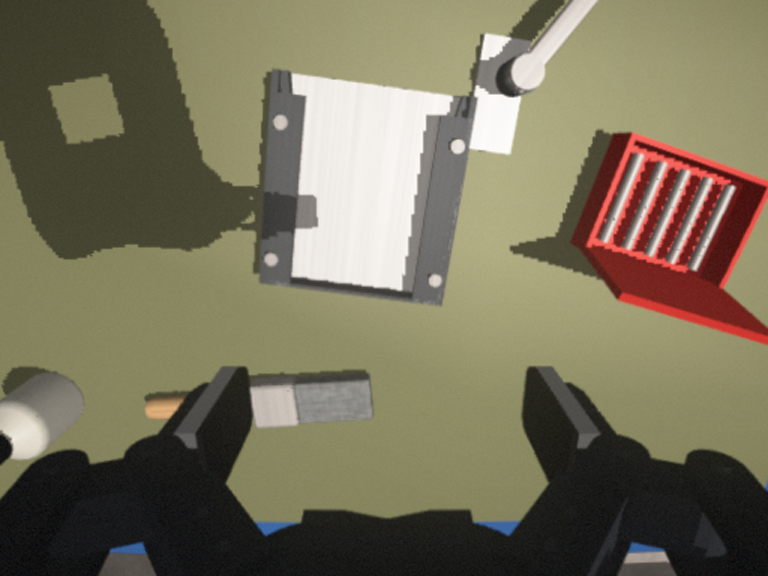

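The wrist view (1.5×) shows the dock with four rail bolts at (280,122), (458,146), (435,281) and (271,260). The mouth faces up in the image, the pivot boss is at (523,72), and the arm points up and to the right.

```bash
python3 - <<'E'
from h import *
import pickle
w=pickle.load(open("w1.pkl","rb"));g=cv2.cvtColor(w["frame"],cv2.COLOR_RGB2GRAY).astype(float)
P=[]
for u,v in((280,122),(458,146),(435,281),(271,260)):
    u,v=int(u/1.5),int(v/1.5);s=g[v-6:v+7,u-6:u+7];t=np.clip(s-110,0,None)
    yy,xx=np.mgrid[v-6:v+7,u-6:u+7];m=np.array([(t*xx).sum(),(t*yy).sum()])/t.sum()
    p=on(w,m,.026);P.append(p);print(m,p.round(4),s.max())
P=np.array(P)
print("centre",P.mean(0));
ax=(P[3]-P[0]+P[2]-P[1])/2;lat=(P[0]-P[1]+P[3]-P[2])/2
print("len",np.linalg.norm(ax),"ang",np.arctan2(ax[1],ax[0]),"width",np.linalg.norm(lat),"ang",np.arctan2(lat[1],lat[0])+np.pi/2)
# rail end corners seen: outer mouth/back corners z~.024
for n,uv in dict(mouthR=(274,70),backR=(261,283),backL=(441,304),mouthL=(472,97)).items(): print(n,on(w,np.array(uv)/1.5,.024).round(4))
print("piv",on(w,np.array((524,72))/1.5,.045).round(4))
E
```

```text
[186.56634725  81.11888907] [0.5449 0.1422 0.026 ] 204.0
[305.08811407  97.32750362] [0.5618 0.2675 0.026 ] 231.0
[289.92642377 186.71789883] [0.6612 0.254  0.026 ] 216.0
[180.33806508 172.63419961] [0.6442 0.1287 0.026 ] 199.0
centre [0.60301074 0.19812704 0.026     ]
len 0.10023560524875999 ang -0.13512592611949553 width 0.12642590025900113 ang -0.13461188023123993
mouthR [0.5106 0.1397 0.024 ]
backR [0.6639 0.1194 0.024 ]
backL [0.6814 0.2596 0.024 ]
mouthL [0.5287 0.2766 0.024 ]
piv [0.5147 0.3062 0.045 ]
```

Request:
drive_effector(ticks={"rows": [[0.013,-0.039,0,0,0,0.125],[0.026,-0.078,0,0,0,0.25],[0.039,-0.117,0,0,0,0.375],[0.052,-0.156,0,0,0,0.5],[0.065,-0.195,0,0,0,0.62]]})

```text
time: 1.97
ee_pos: [0.5635, 0.0251, 0.2507]
orientation: [3.141, 0.0, 2.517]
wrist_force: [0.0, 0.1, 0.1]
width: 0.0855
finger_force: 0.0
```

```bash
python3 - <<'E'
from h import *
d,rz=tool([.5,-.187,.25],0);print(d,rz)
E
```

```text
[-0.0725 -0.2091  0.0006] 2.517009174084491
```

Request:
drive_effector(ticks={"rows": [[-0.0135,-0.039,0,0,0,0.125],[-0.027,-0.078,0,0,0,0.25],[-0.04,-0.117,0,0,0,0.375],[-0.054,-0.157,0,0,0,0.5],[-0.0715,-0.206,0,0,0,0.62]]})

```text
time: 2.38
ee_pos: [0.5057, -0.1735, 0.2508]
orientation: [3.141, 0.0, 1.897]
wrist_force: [1.2, -0.2, -0.3]
width: 0.0854
finger_force: 0.0
```

Request:
drive_effector(ticks={"rows": [[0,0,0,0,0,0.125],[0,0,0,0,0,0.25],[0,0,0,0,0,0.375],[0,0,0,0,0,0.5],[0,0,0,0,0,0.625]]})

```text
time: 2.8
ee_pos: [0.5065, -0.1719, 0.2506]
orientation: [3.141, -0.0, 1.271]
wrist_force: [0.6, 0.0, 0.1]
width: 0.0852
finger_force: 0.0
```

Request:
drive_effector(ticks={"rows": [[0,0,0,0,0,0.125],[0,0,0,0,0,0.25],[0,0,0,0,0,0.375],[0,0,0,0,0,0.5],[0,0,0,0,0,0.625]]})

```text
time: 3.22
ee_pos: [0.5066, -0.1718, 0.2506]
orientation: [3.141, -0.0, 0.647]
wrist_force: [-0.2, 0.2, -0.6]
width: 0.0853
finger_force: 0.0
```

Request:
drive_effector(ticks={"rows": [[0,0,0,0,0,0.125],[0,0,0,0,0,0.25],[0,0,0,0,0,0.375],[0,0,0,0,0,0.5],[0,0,0,0,0,0.625]]})

```text
time: 3.63
ee_pos: [0.5066, -0.1718, 0.2506]
orientation: [-3.142, -0.0, 0.022]
wrist_force: [-0.5, 0.0, 0.6]
width: 0.0851
finger_force: 0.0
```

```bash
python3 - <<'E'
from h import *
import pickle
w=env.capture("wrist");save(w,"w2",s=1.5);pickle.dump(w,open("w2.pkl","wb"))
o=env.get_obs();print(o["time"],o["ee_pos"],o["orientation"])
E
```

```text
3.6833 [ 0.50663219 -0.17187027  0.2506509 ] [-3.14159095e+00 -3.95631725e-04  1.40880734e-02]
```

View pics/w2.png

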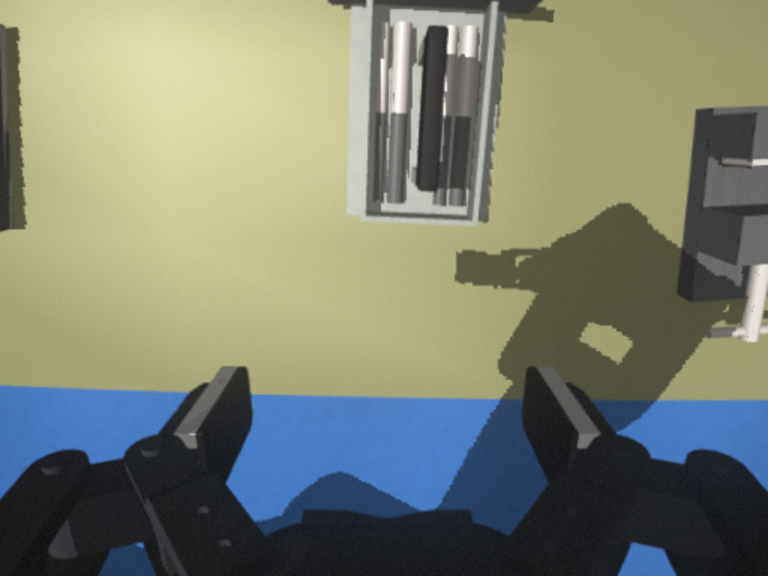

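The view shows the tray's black handle from about (436,27) to (428,190). The plain-end floor edge runs from (348,213) to (488,222), with the face plate at the top edge and the vise to the right.

```bash
python3 - <<'E'
from h import *
import pickle
w=pickle.load(open("w2.pkl","rb"));g=cv2.cvtColor(w["frame"],cv2.COLOR_RGB2GRAY)
m=np.zeros_like(g);m[10:135,270:310]=(g[10:135,270:310]<50)*255
n,l,st,ce=cv2.connectedComponentsWithStats(m);i=1+st[1:,4].argmax();print(st[i],n)
b=l==i
E=[]
for v in range(24,108,4):
    c=np.where(b[v])[0]
    if len(c): E.append((v,c[0],c[-1]+1))
E=np.array(E);print(E[::4].tolist())
R_=np.array([on(w,(r-.5,v),.088) for v,_,r in E]);L=np.array([on(w,(a-.5,v),.060) for v,a,_ in E])
for X in(R_,L):
    k=np.polyfit(X[:,0],X[:,1],1);print("slope",k, "y at .59",np.polyval(k,.59))
t,bt=st[i][1],st[i][1]+st[i][3]
print("far end",on(w,(290,t-.5),.088),"near low",on(w,(285,bt-.5),.06),on(w,(285,bt-.5),.088))
A=on(w,(348/1.5,213/1.5),.006);B=on(w,(488/1.5,222/1.5),.006);C=on(w,(351/1.5,30/1.5),.006)
print("plain end",A,B,np.linalg.norm(A-B),"mid",(A+B)/2,"ang",np.arctan2(B[0]-A[0],-(B[1]-A[1])),"left edge ang",np.arctan2(C[1]-A[1],C[0]-A[0]))
E
```

```text
[280  22   6  78 114] 19
[[24, 284, 286], [40, 282, 284], [56, 282, 283], [72, 281, 283], [88, 280, 282]]
slope [-0.02179328 -0.17850194] y at .59 -0.19135997547139766
slope [-0.01433362 -0.18362786] y at .59 -0.19208469482035323
far end [ 0.64018437 -0.19652577  0.088     ] near low [ 0.57646262 -0.19754959  0.06      ] [ 0.57698228 -0.19517176  0.088     ]
plain end [ 0.52575046 -0.14215455  0.006     ] [ 0.52126785 -0.25249444  0.006     ] 0.11043090666013014 mid [ 0.52350916 -0.1973245   0.006     ] ang -0.040603094787149775 left edge ang -0.014392815180955565
```

```bash
python3 - <<'E'
from h import *
import pickle
w=pickle.load(open("w2.pkl","rb"));g=cv2.cvtColor(w["frame"],cv2.COLOR_RGB2GRAY)
for v in(12,16,18,20,40,90,110,122,124,126,128,130): print(v,g[v,272:304].tolist())
E
```

```text
12 [189, 191, 191, 191, 190, 188, 191, 192, 192, 193, 191, 191, 192, 193, 191, 190, 190, 191, 191, 189, 190, 189, 186, 190, 187, 189, 188, 188, 187, 186, 188, 188]
16 [167, 140, 127, 164, 189, 189, 189, 192, 190, 191, 191, 191, 194, 185, 170, 167, 164, 163, 164, 167, 168, 168, 169, 167, 174, 184, 197, 211, 217, 211, 197, 189]
18 [166, 137, 116, 149, 155, 163, 188, 192, 191, 192, 192, 192, 173, 116, 66, 59, 56, 57, 59, 58, 60, 58, 57, 55, 61, 88, 169, 234, 248, 240, 216, 190]
20 [163, 134, 103, 98, 99, 130, 184, 193, 192, 193, 195, 186, 145, 66, 55, 57, 51, 60, 64, 60, 60, 57, 51, 52, 52, 51, 101, 221, 246, 236, 215, 185]
40 [134, 102, 100, 100, 101, 116, 154, 122, 90, 75, 44, 39, 51, 60, 66, 65, 66, 64, 62, 59, 57, 55, 54, 49, 47, 67, 103, 122, 121, 114, 109, 100]
90 [100, 114, 184, 196, 197, 199, 187, 85, 44, 54, 59, 67, 68, 67, 64, 61, 60, 59, 55, 55, 52, 54, 91, 125, 75, 62, 62, 64, 86, 95, 80, 56]
110 [114, 187, 193, 188, 184, 150, 73, 49, 52, 65, 65, 65, 62, 62, 61, 58, 55, 55, 51, 51, 49, 64, 64, 63, 62, 63, 71, 96, 93, 63, 58, 61]
122 [198, 199, 193, 176, 139, 76, 48, 52, 60, 68, 68, 66, 63, 63, 59, 56, 57, 56, 49, 47, 64, 64, 68, 64, 64, 70, 98, 97, 68, 60, 63, 63]
124 [198, 198, 199, 196, 182, 159, 85, 55, 60, 63, 63, 65, 61, 57, 56, 58, 53, 52, 51, 54, 66, 68, 68, 66, 66, 71, 97, 97, 63, 59, 66, 69]
126 [197, 198, 199, 198, 198, 191, 155, 116, 80, 70, 66, 69, 65, 59, 59, 60, 59, 53, 53, 80, 127, 120, 108, 97, 81, 86, 136, 148, 105, 106, 116, 129]
128 [197, 198, 200, 197, 197, 198, 195, 192, 189, 190, 187, 189, 185, 168, 164, 164, 157, 101, 88, 119, 135, 122, 108, 95, 82, 105, 178, 152, 107, 111, 123, 133]
130 [198, 196, 196, 197, 195, 198, 196, 196, 195, 195, 193, 193, 194, 194, 194, 189, 162, 111, 98, 125, 135, 121, 109, 94, 81, 110, 179, 135, 105, 110, 122, 136]
```

```bash
python3 - <<'E'
from h import *
import pickle
w=pickle.load(open("w2.pkl","rb"))
P=[on(w,u,.088) for u in((291.7,17),(290.6,40),(287.2,90),(285.4,122),(285,126.5))]
print(np.round(P,4),np.linalg.norm(P[0]-P[4]),np.arctan2(*(P[0]-P[4])[[1,0]]),w["eye"])
h=(P[0]+P[4])/2;print(h,tool([h[0],h[1],.081],-.03))
o=env.get_obs();print(o["time"],o["ee_pos"],o["orientation"])
E
```

```text
[[ 0.6437 -0.1978  0.088 ]
 [ 0.6258 -0.1977  0.088 ]
 [ 0.5851 -0.1967  0.088 ]
 [ 0.5574 -0.1964  0.088 ]
 [ 0.5534 -0.1963  0.088 ]] 0.09024850847721341 -0.016783263663710787 [ 0.58228848 -0.17089223  0.37390258]
[ 0.59856202 -0.19701677  0.088     ] (array([0.0915, 0.0264, 0.1697]), np.float64(0.04408807339421461))
3.6833 [ 0.50663219 -0.17187027  0.2506509 ] [-3.14159095e+00 -3.95631725e-04  1.40880734e-02]
```

Request:
drive_effector(ticks={"rows": [[0.03,0.008,0.03,0,0,0.01],[0.06,0.016,0.06,0,0,0.02],[0.09,0.024,0.09,0,0,0.034],[0.1015,0.0266,0.115,0,0,0.034],[0.1015,0.0266,0.125,0,0,0.034]]}, finger_gap=0.07, force=80)

```text
time: 4.1
ee_pos: [0.6094, -0.1956, 0.1206]
orientation: [-3.139, 0.005, -0.003]
wrist_force: [-0.8, -0.7, -0.2]
width: 0.0701
finger_force: 0.0
```

Request:
drive_effector(ticks={"rows": [[0,0,0,0,0,0],[0,0,0,0,0,0]]})

```text
time: 4.27
ee_pos: [0.6088, -0.1966, 0.1264]
orientation: [3.141, -0.0, -0.005]
wrist_force: [0.2, -0.3, 1.2]
width: 0.0697
finger_force: 0.0
```

```bash
python3 - <<'E'
from h import *
print(tool([.6085,-.197,.078],-.02))
E
```

```text
(array([-0.0003,  0.0004,  0.0484]), np.float64(0.014775547872100336))
```

Request:
drive_effector(ticks={"rows": [[0,0,0.02,0,0,0.015],[0,0,0.038,0,0,0.015],[0,0,0.048,0,0,0.015],[0,0,0.048,0,0,0.015],[0,0,0.048,0,0,0.015]]})

```text
time: 4.68
ee_pos: [0.6093, -0.1975, 0.079]
orientation: [3.141, -0.002, -0.022]
wrist_force: [0.6, -0.5, 1.1]
width: 0.0698
finger_force: 0.0
```

Request:
drive_effector(ticks={"rows": [[0,0,0,0,0,0],[0,0,0,0,0,0],[0,0,0,0,0,0],[0,0,0,0,0,0],[0,0,0,0,0,0]]}, finger_gap=0, force=80)

```text
time: 5.1
ee_pos: [0.6093, -0.1974, 0.0777]
orientation: [3.142, -0.001, -0.022]
wrist_force: [-0.0, 0.2, -0.0]
width: 0.0105
finger_force: 77.9
```

Request:
drive_effector(ticks={"rows": [[0,0,0,0,0,0],[0,0,0,0,0,0],[0,0,0,0,0,0],[0,0,0,0,0,0],[0,0,0,0,0,0]]})

```text
time: 5.52
ee_pos: [0.6093, -0.1974, 0.0777]
orientation: [3.141, -0.0, -0.022]
wrist_force: [-0.7, 2.2, 5.7]
width: 0.0111
finger_force: 78.4
```

Request:
drive_effector(ticks={"rows": [[0,0,-0.005,0,0,0],[0,0,-0.012,0,0,0],[0,0,-0.025,0,0,0],[0,0,-0.04,0,0,0],[0,0,-0.055,0,0,0]]})

```text
time: 5.93
ee_pos: [0.6087, -0.1973, 0.1324]
orientation: [-3.141, 0.001, -0.022]
wrist_force: [-0.3, 0.2, -4.8]
width: 0.011
finger_force: 77.9
```

Request:
drive_effector(ticks={"rows": [[0,0,-0.02,0,0,0],[0,0,-0.045,0,0,0],[0,0,-0.07,0,0,0],[0,0,-0.095,0,0,0],[0,0,-0.105,0,0,0]]})

```text
time: 6.35
ee_pos: [0.6097, -0.1977, 0.2409]
orientation: [3.139, -0.004, -0.022]
wrist_force: [1.2, -1.0, -3.8]
width: 0.0108
finger_force: 78.3
```

Request:
drive_effector(ticks={"rows": [[-0.005,-0.005,0,0,0,-0.08],[-0.02,-0.02,0,0,0,-0.18],[-0.04,-0.04,0,0,0,-0.29],[-0.06,-0.06,0,0,0,-0.40],[-0.075,-0.08,0,0,0,-0.51]]})

```text
time: 6.77
ee_pos: [0.5341, -0.1148, 0.2362]
orientation: [-3.14, 0.002, 0.493]
wrist_force: [1.3, 0.9, -3.9]
width: 0.0108
finger_force: 78.3
```

```bash
python3 - <<'E'
from h import *
print(tool([.415,.223,.24],3.007))
E
```

```text
(array([ 0.0548, -0.3539, -0.0032]), np.float64(-2.5142742011942785))
```

Request:
drive_effector(ticks={"rows": [[0.005,-0.035,0,0,0,-0.11],[0.01,-0.07,0,0,0,-0.22],[0.015,-0.105,0,0,0,-0.33],[0.021,-0.14,0,0,0,-0.44],[0.027,-0.175,0,0,0,-0.55]]})

```text
time: 7.18
ee_pos: [0.4765, 0.0529, 0.2366]
orientation: [-3.14, 0.001, 1.043]
wrist_force: [0.4, 0.6, -4.9]
width: 0.0108
finger_force: 78.4
```

```bash
python3 - <<'E'
from h import *
print(tool([.415,.223,.24],3.007))
E
```

```text
(array([ 0.116 , -0.1388, -0.0033]), np.float64(-1.9642283425258427))
```

Request:
drive_effector(ticks={"rows": [[0.023,-0.028,0,0,0,-0.11],[0.046,-0.055,0,0,0,-0.22],[0.07,-0.083,0,0,0,-0.33],[0.095,-0.113,0,0,0,-0.44],[0.114,-0.136,0,0,0,-0.55]]})

```text
time: 7.6
ee_pos: [0.4169, 0.2209, 0.2367]
orientation: [-3.14, -0.0, 1.594]
wrist_force: [0.8, -1.3, -4.0]
width: 0.0108
finger_force: 78.5
```

Request:
drive_effector(ticks={"rows": [[0,0,0,0,0,-0.11],[0,0,0,0,0,-0.22],[0,0,0,0,0,-0.33],[0,0,0,0,0,-0.44],[0,0,0,0,0,-0.55]]})

```text
time: 8.02
ee_pos: [0.4181, 0.2187, 0.2365]
orientation: [-3.14, -0.0, 2.143]
wrist_force: [-1.0, 0.4, -5.3]
width: 0.0105
finger_force: 78.6
```

Request:
drive_effector(ticks={"rows": [[0,0,0,0,0,-0.11],[0,0,0,0,0,-0.22],[0,0,0,0,0,-0.33],[0,0,0,0,0,-0.44],[0,0,0,0,0,-0.55]]})

```text
time: 8.43
ee_pos: [0.4182, 0.2186, 0.2365]
orientation: [-3.141, -0.001, 2.693]
wrist_force: [0.8, 0.2, -4.5]
width: 0.0106
finger_force: 78.6
```

Request:
drive_effector(ticks={"rows": [[0,0,0,0,0,-0.11],[0,0,0,0,0,-0.22],[0,0,0,0,0,-0.31],[0,0,0,0,0,-0.31],[0,0,0,0,0,-0.31]]})

```text
time: 8.85
ee_pos: [0.4183, 0.2187, 0.2368]
orientation: [-3.141, -0.001, 2.995]
wrist_force: [-0.2, 0.6, -4.9]
width: 0.0104
finger_force: 78.5
```

```bash
python3 - <<'E'
from h import *
import pickle
print(tool([.415,.223,.105],3.007))
w=env.capture("wrist");save(w,"w3",s=1.5);pickle.dump(w,open("w3.pkl","wb"))
o=env.get_obs();print(o["time"],o["ee_pos"],o["orientation"])
E
```

```text
(array([0.0038, 0.0038, 0.1318]), np.float64(-0.012085185183529745))
8.9 [0.41834557 0.21870813 0.23689801] [-3.14126113e+00 -7.43042437e-04  2.99482652e+00]
```

View pics/w3.png

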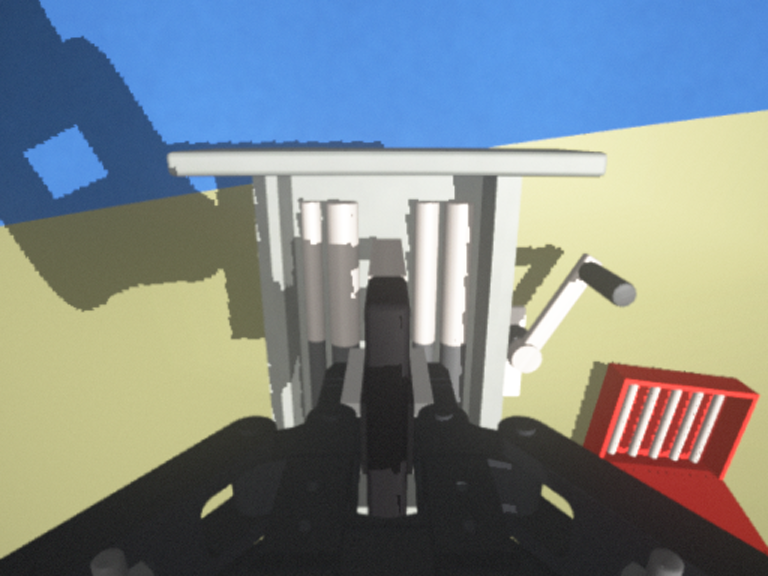

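The tray hangs straight in the jaws. The face plate's top edge runs from (168,153) to (606,153), the pin top is at (623,294) and the pivot boss at (527,357). The latch is clear of the tray.

```bash
python3 - <<'E'
from h import *
import pickle
w=pickle.load(open("w3.pkl","rb"));o=env.get_obs();p=np.array(o["ee_pos"]);r=R.from_euler('xyz',o["orientation"])
z=p[2]-.0317
for n,a,b in(("rear edge",(168,153),(606,153)),("front edge",(170,176),(604,175))):
    A=on(w,np.array(a)/1.5,z);B=on(w,np.array(b)/1.5,z);print(n,np.linalg.norm(A-B),"mid tool",r.inv().apply((A+B)/2-p).round(4),"yawoff",np.arctan2(*r.inv().apply(B-A)[[0,1]]))
pin=on(w,np.array((623,294))/1.5,.095);piv=on(w,np.array((526,357))/1.5,.045);print(pin,piv,pin-piv,np.linalg.norm((pin-piv)[:2]),np.arctan2(*(pin-piv)[[1,0]]))
for y in(.135,):
    O=piv[:2]-R.from_euler('z',-y).apply([-.093,.098,0])[:2];print("O from piv",O)
E
```

```text
rear edge 0.14112461825125855 mid tool [ 0.0713 -0.0006  0.0318] yawoff 0.001329850170343341
front edge 0.14157165652751233 mid tool [ 0.0641 -0.0006  0.0317] yawoff 0.0036175001918509714
[0.45211291 0.35693153 0.095     ] [0.51159722 0.30873265 0.045     ] [-0.05948431  0.04819888  0.05      ] 0.07656053268190217 2.460615415060512
O from piv [0.5905612  0.19910742]
```

Request:
drive_effector(ticks={"rows": [[0.001,0.001,0.03,0,0,-0.006],[0.002,0.002,0.06,0,0,-0.012],[0.004,0.003,0.09,0,0,-0.012],[0.0055,0.004,0.12,0,0,-0.012],[0.0055,0.004,0.14,0,0,-0.012]]})

```text
time: 9.32
ee_pos: [0.4123, 0.2234, 0.0947]
orientation: [-3.14, -0.003, 3.007]
wrist_force: [0.8, -0.3, -5.1]
width: 0.0109
finger_force: 78.5
```

Request:
drive_effector(ticks={"rows": [[0,0,0.005,0,0,0],[0,0,0.0095,0,0,0],[0,0,0.0095,0,0,0],[0,0,0.0095,0,0,0]]})

```text
time: 9.65
ee_pos: [0.4144, 0.2237, 0.0889]
orientation: [3.141, 0.002, 3.009]
wrist_force: [0.3, 0.6, -5.2]
width: 0.0107
finger_force: 78.6
```

```bash
python3 - <<'E'
from h import *
import pickle
print(tool([.4132,.2231,.0867],3.007))
o=env.get_obs();p=np.array(o["ee_pos"]);w=env.capture("wrist");save(w,"w4",s=1.5);pickle.dump(w,open("w4.pkl","wb"))
s=env.capture("side");save(s,"s4",(170,200,360,330),4);pickle.dump(s,open("s4.pkl","wb"));print(o["time"],p,o["orientation"],o["wrist_force"],o["moment"])
E
```

```text
(array([ 0.0012, -0.0007,  0.0022]), np.float64(0.0021251736579803726))
9.65 [0.41444274 0.2236769  0.08892822] [3.14084442e+00 1.98351226e-03 3.00912517e+00] [ 0.29023555  0.57540009 -5.21115042] [-0.01847893 -0.03009686 -0.01799486]
```

View pics/s4.png

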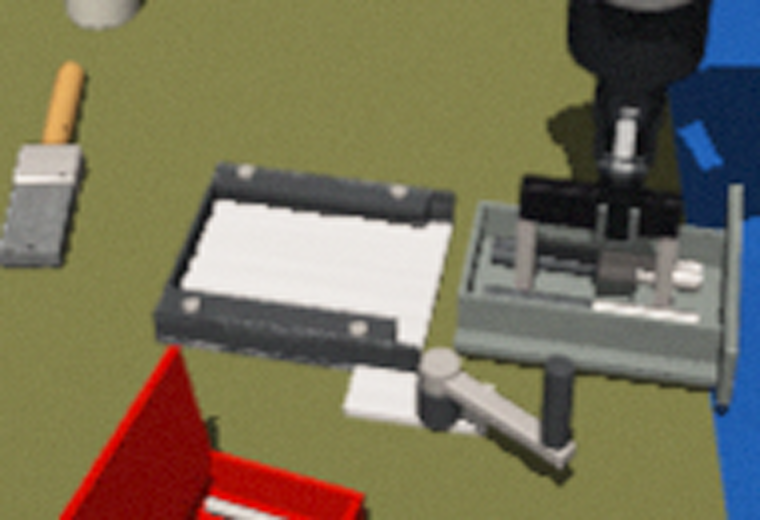

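The side crop shows the tray level and lined up about 20 mm before the mouth: tray near end at x 460, rail mouth at x 420–450. The latch arm is swung clear.

Request:
drive_effector(ticks={"rows": [[-0.006,-0.0008,0.001,0,0,0.002],[-0.013,-0.0008,0.002,0,0,0.002],[-0.02,-0.0008,0.002,0,0,0.002],[-0.027,-0.0008,0.002,0,0,0.002],[-0.034,-0.0008,0.002,0,0,0.002]]})

```text
time: 10.17
ee_pos: [0.4483, 0.2181, 0.0858]
orientation: [3.142, 0.0, 3.008]
wrist_force: [-0.4, 0.1, -5.1]
width: 0.0107
finger_force: 78.6
```

Request:
drive_effector(ticks={"rows": [[-0.007,0,0,0,0,0],[-0.014,0,0,0,0,0],[-0.02,0,0,0,0,0],[-0.02,0,0,0,0,0]]})

```text
time: 10.5
ee_pos: [0.4684, 0.2154, 0.0858]
orientation: [3.141, 0.001, 3.007]
wrist_force: [-0.6, -0.4, -4.7]
width: 0.0106
finger_force: 78.7
```

```bash
python3 - <<'E'
from h import *
o=env.get_obs();p=np.array(o["ee_pos"]);q=R.from_euler('z',.135).apply(p-[.594,.1985,0]);print(q,o["orientation"],o["wrist_force"],o["moment"])
E
```

```text
[-0.12677802 -0.00017715  0.08582582] [3.14137303e+00 9.38603967e-04 3.00728662e+00] [-0.57342469 -0.38683222 -4.70195727] [ 3.09051171e-02 -2.44677047e-05 -4.00006124e-02]
```

Request:
drive_effector(ticks={"rows": [[-0.008,0,0,0,0,0],[-0.016,0,0,0,0,0],[-0.024,0,0,0,0,0],[-0.032,0,0,0,0,0],[-0.04,0,0,0,0,0]]})

```text
time: 10.92
ee_pos: [0.5076, 0.2101, 0.0858]
orientation: [3.142, 0.0, 3.008]
wrist_force: [0.6, -0.9, -4.9]
width: 0.0108
finger_force: 78.7
```

```bash
python3 - <<'E'
from h import *
o=env.get_obs();p=np.array(o["ee_pos"]);q=R.from_euler('z',.135).apply(p-[.594,.1985,0]);print(q,o["orientation"],o["wrist_force"],o["moment"])
E
```

```text
[-8.71464817e-02 -9.36012104e-05  8.57886550e-02] [3.14157130e+00 1.07245475e-04 3.00772036e+00] [ 0.59002008 -0.85044222 -4.85679258] [-0.01581705 -0.00516963  0.02813494]
```

Request:
drive_effector(ticks={"rows": [[-0.008,0,0,0,0,0],[-0.016,0,0,0,0,0],[-0.024,0,0,0,0,0],[-0.032,0,0,0,0,0],[-0.04,0,0,0,0,0]]})

```text
time: 11.33
ee_pos: [0.5471, 0.2048, 0.0857]
orientation: [-3.142, -0.0, 3.008]
wrist_force: [-0.0, -0.6, -5.0]
width: 0.0107
finger_force: 78.7
```

Request:
drive_effector(ticks={"rows": [[-0.007,0,0,0,0,0],[-0.014,0,0,0,0,0],[-0.021,0,0,0,0,0],[-0.027,0,0,0,0,0],[-0.027,0,0,0,0,0]]})

```text
time: 11.75
ee_pos: [0.5742, 0.201, 0.0858]
orientation: [3.141, 0.001, 3.007]
wrist_force: [0.9, 0.5, -4.1]
width: 0.0108
finger_force: 78.7
```

```bash
python3 - <<'E'
from h import *
o=env.get_obs();p=np.array(o["ee_pos"]);q=R.from_euler('z',.135).apply(p-[.594,.1985,0]);print(q,o["orientation"],o["wrist_force"],o["moment"])
E
```

```text
[-0.01993724 -0.00014115  0.08576513] [3.14148742e+00 8.15301264e-04 3.00741964e+00] [ 0.87982063  0.53130606 -4.13282489] [0.04353487 0.00839791 0.03836432]
```

Request:
drive_effector(ticks={"rows": [[-0.003,0,0.0007,0,0,0],[-0.006,0,0.0014,0,0,0],[-0.006,0,0.0014,0,0,0]]})

```text
time: 12.0
ee_pos: [0.5793, 0.2005, 0.0842]
orientation: [-3.142, -0.0, 3.008]
wrist_force: [0.1, 0.4, -4.9]
width: 0.0106
finger_force: 78.7
```

Request:
drive_effector(ticks={"rows": [[-0.001,0,0,0,0,0],[-0.002,0,0,0,0,0],[-0.003,0,0,0,0,0],[-0.003,0,0,0,0,0]]})

```text
time: 12.33
ee_pos: [0.5815, 0.2002, 0.0843]
orientation: [-3.141, -0.002, 3.008]
wrist_force: [-4.3, 0.2, -3.1]
width: 0.0107
finger_force: 79.0
```

```bash
python3 - <<'E'
from h import *
o=env.get_obs();p=np.array(o["ee_pos"]);q=R.from_euler('z',.135).apply(p-[.594,.1985,0]);print(q,o["orientation"],o["wrist_force"],o["moment"])
E
```

```text
[-1.26385542e-02  3.90357239e-05  8.43380690e-02] [-3.14133264e+00 -1.80392324e-03  3.00790383e+00] [-4.28812839  0.19978394 -3.12348487] [ 0.03619873  0.69810406 -0.00940479]
```

Request:
drive_effector(ticks={"rows": [[-0.001,0,0.0003,0,0,0],[-0.0015,0,0.0006,0,0,0],[-0.0015,0,0.0006,0,0,0]]})

```text
time: 12.58
ee_pos: [0.5816, 0.2002, 0.0843]
orientation: [-3.141, -0.005, 3.008]
wrist_force: [-15.0, -1.2, 7.3]
width: 0.0104
finger_force: 80.6
```

```bash
python3 - <<'E'
from h import *
import pickle
o=env.get_obs();p=np.array(o["ee_pos"]);q=R.from_euler('z',.135).apply(p-[.594,.1985,0]);print(q,o["orientation"],o["wrist_force"],o["moment"])
s=env.capture("side");save(s,"s5",(170,200,360,330),4)
E
```

```text
[-1.24967272e-02  6.25006596e-05  8.43007743e-02] [-3.14060182 -0.00508669  3.00832546] [-14.99228742  -1.22206677   7.31197435] [-4.87822038e-02  2.19583728e+00  6.78554054e-04]
```

View pics/s5.png

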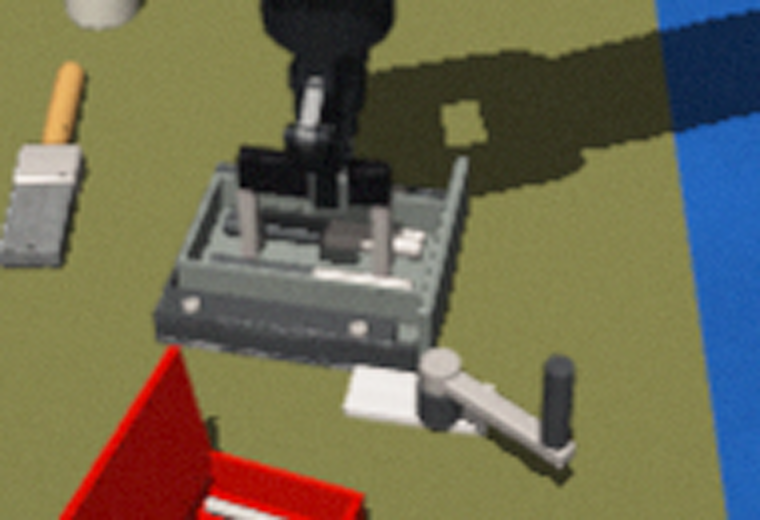

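The side crop shows the tray home: the face plate at about (450,250) sits against the rail ends. The latch is unmoved, with the pin at (560,365).

Request:
drive_effector(ticks={"rows": [[0.0012,0,-0.0006,0,0,0],[0.0012,0,-0.0006,0,0,0]]})

```text
time: 12.8
ee_pos: [0.5816, 0.2003, 0.0844]
orientation: [-3.141, -0.002, 3.008]
wrist_force: [-5.6, 0.4, -0.6]
width: 0.0108
finger_force: 79.3
```

Request:
drive_effector(ticks={"rows": [[0,0,0,0,0,0],[0,0,0,0,0,0],[0,0,0,0,0,0],[0,0,0,0,0,0]]}, finger_gap=0.05)

```text
time: 13.13
ee_pos: [0.5829, 0.2001, 0.0849]
orientation: [3.141, 0.002, 3.008]
wrist_force: [0.4, 0.2, -0.5]
width: 0.0498
finger_force: 0.0
```

Request:
drive_effector(ticks={"rows": [[0,0,-0.015,0,0,0],[0,0,-0.04,0,0,0],[0,0,-0.07,0,0,0],[0,0,-0.1,0,0,0],[0,0,-0.13,0,0,0]]})

```text
time: 13.55
ee_pos: [0.5824, 0.2, 0.2162]
orientation: [3.141, 0.001, 3.008]
wrist_force: [0.4, 1.2, -0.0]
width: 0.0501
finger_force: 0.0
```

```bash
python3 - <<'E'
from h import *
print(tool([.4,.2,.22],3.007))
E
```

```text
(array([ 0.1808, -0.0244, -0.004 ]), np.float64(0.0007163277351582842))
```

```bash
python3 - <<'E'
from h import *
print(tool([.4534,.3566,.18],2.46))
E
```

```text
(array([0.1488, 0.1379, 0.0361]), np.float64(0.5477163277351584))
```

Request:
drive_effector(ticks={"rows": [[0.026,0.024,0,0,0,0.11],[0.052,0.048,0,0,0,0.22],[0.08,0.074,0,0,0,0.33],[0.11,0.102,0.01,0,0,0.44],[0.135,0.125,0.02,0,0,0.548]]}, finger_gap=0.05, force=30)

```text
time: 13.97
ee_pos: [0.464, 0.3437, 0.1951]
orientation: [3.139, 0.001, 2.455]
wrist_force: [-0.4, 0.1, -0.5]
width: 0.0501
finger_force: 0.0
```

Request:
drive_effector(ticks={"rows": [[0.003,0.014,0.01,0,0,0],[0.005,0.018,0.015,0,0,0],[0.005,0.018,0.015,0,0,0]]})

```text
time: 14.22
ee_pos: [0.4727, 0.3594, 0.1783]
orientation: [-3.14, -0.0, 2.461]
wrist_force: [0.5, 0.4, 0.2]
width: 0.0502
finger_force: 0.0
```

```bash
python3 - <<'E'
from h import *
import pickle
print(tool([.4534,.3566,.085],2.46))
w=env.capture("wrist");save(w,"w6",s=1.5);pickle.dump(w,open("w6.pkl","wb"))
o=env.get_obs();print(o["time"],o["ee_pos"],o["orientation"])
E
```

```text
(array([ 0.0132, -0.0142,  0.0934]), np.float64(0.0013833871838335732))
14.2667 [0.47312203 0.35870883 0.179092  ] [-3.14104501e+00  4.23585477e-05  2.46031486e+00]
```

View pics/w6.png

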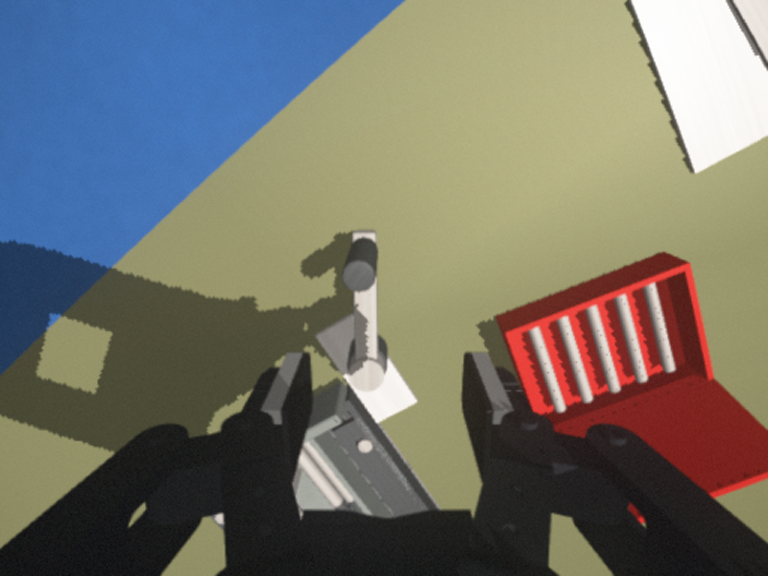

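The pin top is at (360,272) between the jaw lines and the pivot boss at (368,376). The red case is at lower right and clear of the fingers.

```bash
python3 - <<'E'
from h import *
import pickle
w=pickle.load(open("w6.pkl","rb"))
pin=on(w,np.array((360,273))/1.5,.095);piv=on(w,np.array((368,376))/1.5,.045);d=pin-piv
print(pin,piv,np.linalg.norm(d[:2]),np.arctan2(d[1],d[0]),tool([pin[0],pin[1],.085],2.47))
E
```

```text
[0.45247543 0.35964961 0.095     ] [0.51482766 0.31032445 0.045     ] 0.0795032791767978 2.472318831044284 (array([ 0.0166, -0.0122,  0.0941]), np.float64(-0.009685139275387389))
```

Request:
drive_effector(ticks={"rows": [[0.008,-0.007,0.005,0,0,0],[0.0157,-0.0133,0.02,0,0,0],[0.0157,-0.0133,0.05,0,0,0],[0.0157,-0.0133,0.075,0,0,0],[0.0157,-0.0133,0.094,0,0,0]]})

```text
time: 14.68
ee_pos: [0.4526, 0.3572, 0.0843]
orientation: [-3.141, 0.0, 2.459]
wrist_force: [0.6, -0.0, -0.7]
width: 0.0499
finger_force: 0.0
```

Request:
drive_effector(ticks={"rows": [[0,0,0,0,0,0],[0,0,0,0,0,0],[0,0,0,0,0,0],[0,0,0,0,0,0],[0,0,0,0,0,0]]}, finger_gap=0, force=30)

```text
time: 15.1
ee_pos: [0.4533, 0.3585, 0.0871]
orientation: [3.139, 0.002, 2.46]
wrist_force: [1.7, -4.0, 5.4]
width: 0.0151
finger_force: 30.1
```

```bash
python3 - <<'E'
from h import *
o=env.get_obs();p=np.array(o["ee_pos"]);print(p,o["orientation"],o["wrist_force"],o["width"],o["finger_force"])
pv=np.array([.5143,.3085]);d=p[:2]-pv;a=np.arctan2(d[1],d[0]);print(np.linalg.norm(d),a)
r=R.from_euler('xyz',o["orientation"])
pv=p[:2]-.078*np.array([np.cos(a),np.sin(a)])
for k in range(1,23):
    t=a+.1*k;P=np.r_[pv+.078*np.array([np.cos(t),np.sin(t)]),p[2]];print(round(.1*k,1),P[:2].round(4),r.inv().apply(P-p).round(4))
E
```

```text
[0.45328433 0.3585158  0.08710876] [3.13909896e+00 2.07641748e-03 2.45964070e+00] [ 1.71237838 -4.00808766  5.36756713] 0.015076883924852907 30.07658064365387
0.07889544911708689 2.454942065978178
0.1 [0.4486 0.3522] [-0.0004 -0.0078 -0.    ]
0.2 [0.4447 0.3455] [-0.0015 -0.0155 -0.    ]
0.3 [0.4414 0.3385] [-0.0034 -0.0231 -0.0001]
0.4 [0.4388 0.3311] [-0.006  -0.0304 -0.0001]
0.5 [0.437  0.3235] [-0.0094 -0.0374 -0.0001]
0.6 [0.4359 0.3158] [-0.0134 -0.0441 -0.0001]
0.7 [0.4356 0.308 ] [-0.0181 -0.0503 -0.0001]
0.8 [0.4361 0.3002] [-0.0234 -0.0561 -0.0001]
0.9 [0.4374 0.2926] [-0.0292 -0.0612 -0.0001]
1.0 [0.4394 0.285 ] [-0.0355 -0.0658 -0.0001]
1.1 [0.4422 0.2777] [-0.0423 -0.0697 -0.0001]
1.2 [0.4457 0.2708] [-0.0494 -0.0729 -0.0001]
1.3 [0.4498 0.2642] [-0.0568 -0.0754 -0.0001]
1.4 [0.4546 0.258 ] [-0.0644 -0.0772 -0.0001]
1.5 [0.46   0.2524] [-0.0721 -0.0781 -0.    ]
1.6 [0.4659 0.2473] [-0.0799 -0.0783 -0.    ]
1.7 [0.4723 0.2429] [-0.0877 -0.0778 -0.    ]
1.8 [0.4792 0.2391] [-0.0954 -0.0764  0.    ]
1.9 [0.4863 0.236 ] [-0.1029 -0.0743  0.    ]
2.0 [0.4937 0.2336] [-1.101e-01 -7.140e-02  1.000e-04]
2.1 [0.5014 0.232 ] [-1.171e-01 -6.790e-02  1.000e-04]
2.2 [0.5091 0.2312] [-1.236e-01 -6.360e-02  1.000e-04]
```

Request:
drive_effector(ticks={"rows": [[-0.0004,-0.0078,0,0,0,-0.1],[-0.0015,-0.0155,0,0,0,-0.2],[-0.0034,-0.0231,0,0,0,-0.3],[-0.006,-0.0304,0,0,0,-0.4],[-0.0094,-0.0374,0,0,0,-0.5]]})

```text
time: 15.52
ee_pos: [0.4373, 0.3238, 0.0871]
orientation: [3.139, 0.005, 2.965]
wrist_force: [5.3, -0.7, 2.1]
width: 0.0149
finger_force: 30.0
```

```bash
python3 - <<'E'
from h import *
o=env.get_obs();p=np.array(o["ee_pos"]);d=p[:2]-[.5143,.3085];print(p,np.linalg.norm(d),np.arctan2(d[1],d[0]),o["orientation"],o["wrist_force"],o["width"])
E
```

```text
[0.43732133 0.32381905 0.08714579] 0.07848814782203355 2.9451551053998384 [3.13884324 0.00454768 2.96457264] [ 5.26011938 -0.66584426  2.07202676] 0.014942365236803326
```

Tracking well; continue along the arc.

Request:
drive_effector(ticks={"rows": [[-0.0004,-0.0078,0,0,0,-0.1],[-0.0015,-0.0155,0,0,0,-0.2],[-0.0034,-0.0231,0,0,0,-0.3],[-0.006,-0.0304,0,0,0,-0.4],[-0.0094,-0.0374,0,0,0,-0.5]]})

```text
time: 15.93
ee_pos: [0.4399, 0.2855, 0.0871]
orientation: [3.141, 0.005, -2.819]
wrist_force: [5.4, 2.3, 2.5]
width: 0.0149
finger_force: 30.0
```

Request:
drive_effector(ticks={"rows": [[-0.0004,-0.0078,0,0,0,-0.1],[-0.0015,-0.0155,0,0,0,-0.2],[-0.0034,-0.0231,0,0,0,-0.3],[-0.006,-0.0304,0,0,0,-0.4],[-0.0094,-0.0374,0,0,0,-0.5]]})

```text
time: 16.35
ee_pos: [0.4605, 0.2531, 0.0871]
orientation: [-3.14, 0.005, -2.319]
wrist_force: [3.4, 4.8, 3.0]
width: 0.0149
finger_force: 30.0
```

```bash
python3 - <<'E'
from h import *
o=env.get_obs();p=np.array(o["ee_pos"]);d=p[:2]-[.5143,.3085];print(p,np.linalg.norm(d),np.arctan2(d[1],d[0]),o["orientation"],o["wrist_force"],o["width"],o["joints"])
E
```

```text
[0.46053871 0.25310418 0.0871188 ] 0.07719438909874549 -2.3412214758986187 [-3.13985363  0.00486291 -2.3189954 ] [3.44048623 4.7838208  2.96068531] 0.014886263550426293 [ 2.78891487e-01  5.00451794e-01  1.69120071e+00  1.26769559e-03
  9.44879242e-01 -2.11523793e+00]
```

Request:
drive_effector(ticks={"rows": [[-0.0004,-0.0078,0,0,0,-0.06],[-0.0015,-0.0155,0,0,0,-0.12],[-0.0034,-0.0231,0,0,0,-0.18],[-0.006,-0.0304,0,0,0,-0.24],[-0.0094,-0.0374,0,0,0,-0.3]]})

```text
time: 16.77
ee_pos: [0.4928, 0.2338, 0.087]
orientation: [-3.141, -0.0, -2.019]
wrist_force: [-6.2, -5.1, 10.8]
width: 0.0152
finger_force: 30.8
```

```bash
python3 - <<'E'
from h import *
o=env.get_obs();p=np.array(o["ee_pos"]);d=p[:2]-[.5143,.3085];a=np.arctan2(d[1],d[0]);print(p,np.linalg.norm(d),a,o["orientation"],o["wrist_force"],o["width"],o["joints"][5])
r=R.from_euler('xyz',o["orientation"]);pv=p[:2]-.078*np.array([np.cos(a),np.sin(a)])
for k in(.04,.08,.12,.16,.2): 
    t=a+k;print(k,r.inv().apply(np.r_[pv+.078*np.array([np.cos(t),np.sin(t)]),p[2]]-p).round(4))
E
```

```text
[0.49277724 0.23383112 0.0870218 ] 0.07770888264744163 -1.8514319992027106 [-3.14146164e+00 -1.39677145e-04 -2.01947483e+00] [-6.18857639 -5.07631937 10.80384432] 0.015196886264576994 -2.4645179292009187
0.04 [-0.0006 -0.0031  0.    ]
0.08 [-0.0013 -0.0061  0.    ]
0.12 [-0.0021 -0.0091  0.    ]
0.16 [-0.0031 -0.0121  0.    ]
0.2 [-0.0041 -0.015   0.    ]
```

```bash
python3 - <<'E'
from h import *
o=env.get_obs();print(o["wrist_force"],o["moment"],env.nose_length)
s=env.capture("side");save(s,"s7",(190,210,340,320),5)
E
```

```text
[-6.18857639 -5.07631937 10.80384432] [-0.77912327  1.05258493  0.2280839 ] 0.019
```

View pics/s7.png

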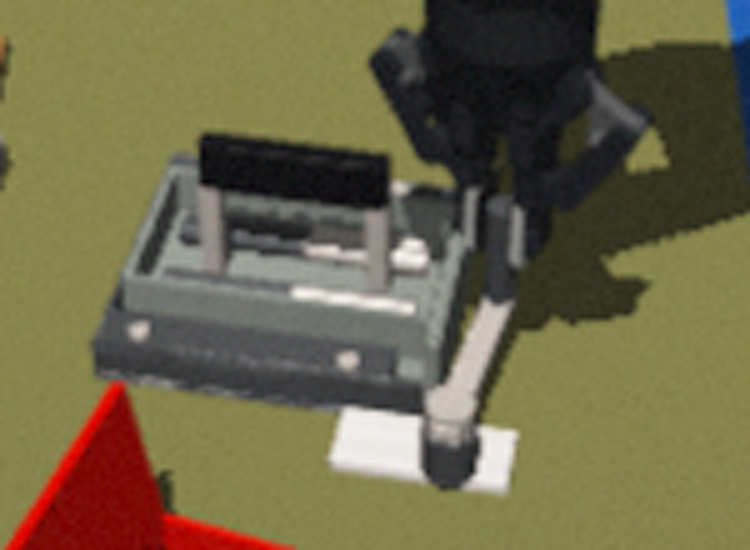

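The side crop shows the latch nearly across the face plate. The leading fingertip at about (470,240) is close over the plate's top edge, so I'll let go, raise the grip about 12 mm and take the pin again.

Request:
drive_effector(ticks={"rows": [[0,0,0,0,0,0],[0,0,0,0,0,0],[0,0,-0.006,0,0,0],[0,0,-0.012,0,0,0],[0,0,-0.012,0,0,0]]}, finger_gap=0.03)

```text
time: 17.23
ee_pos: [0.4933, 0.2343, 0.099]
orientation: [-3.14, 0.002, -2.023]
wrist_force: [-0.1, 0.5, 0.2]
width: 0.03
finger_force: 0.0
```

```bash
python3 - <<'E'
from h import *
o=env.get_obs();print(o["ee_pos"],o["wrist_force"],o["moment"])
E
```

```text
[0.49327019 0.2342861  0.09900724] [-0.14088939  0.54559998  0.23978699] [-0.039754   -0.01147343 -0.00088781]
```

Request:
drive_effector(ticks={"rows": [[0,0,0,0,0,0],[0,0,0,0,0,0],[0,0,0,0,0,0],[0,0,0,0,0,0]]}, finger_gap=0, force=30)

```text
time: 17.57
ee_pos: [0.4929, 0.234, 0.0979]
orientation: [-3.141, 0.0, -2.023]
wrist_force: [-1.9, -0.7, 6.3]
width: 0.0142
finger_force: 29.2
```

```bash
python3 - <<'E'
from h import *
o=env.get_obs();p=np.array(o["ee_pos"]);d=p[:2]-[.5143,.3085];print(p,np.arctan2(d[1],d[0]),o["wrist_force"],o["moment"])
E
```

```text
[0.49285823 0.23399856 0.09788614] -1.851026350991435 [-1.90895132 -0.66944948  6.32973539] [-0.09099641  0.23310694  0.01209306]
```

Request:
drive_effector(ticks={"rows": [[-0.0006,-0.0031,0,0,0,-0.02],[-0.0013,-0.0061,0,0,0,-0.04],[-0.0021,-0.0091,0,0,0,-0.06],[-0.0021,-0.0091,0,0,0,-0.06]]})

```text
time: 17.9
ee_pos: [0.502, 0.2317, 0.0978]
orientation: [-3.142, -0.0, -1.962]
wrist_force: [-0.8, -2.2, 6.2]
width: 0.0144
finger_force: 29.4
```

```bash
python3 - <<'E'
from h import *
o=env.get_obs();p=np.array(o["ee_pos"]);d=p[:2]-[.5143,.3085];print(p,np.arctan2(d[1],d[0]),o["orientation"],o["wrist_force"],o["moment"],o["joints"][5])
E
```

```text
[0.50198061 0.23173196 0.09783195] -1.7299151337173717 [-3.14157103e+00 -3.17673711e-04 -1.96209815e+00] [-0.81188603 -2.17247067  6.19597598] [-0.28401256  0.26636209  0.13420086] -2.5294465702778615
```

Request:
drive_effector(ticks={"rows": [[-0.0003,-0.001,0,0,0,0],[-0.0006,-0.002,0,0,0,0],[-0.0008,-0.003,0,0,0,0],[-0.0008,-0.003,0,0,0,0]]})

```text
time: 18.23
ee_pos: [0.5031, 0.2316, 0.0977]
orientation: [3.137, -0.002, -1.963]
wrist_force: [-11.5, -0.3, 13.1]
width: 0.0147
finger_force: 30.0
```

```bash
python3 - <<'E'
from h import *
o=env.get_obs();p=np.array(o["ee_pos"]);d=p[:2]-[.5143,.3085];print(p,np.arctan2(d[1],d[0]),o["wrist_force"],o["moment"])
E
```

```text
[0.50313668 0.23156222 0.0977441 ] -1.7148861692734831 [-11.54879917  -0.33702986  13.06126772] [-0.19079176  1.96692159  0.18962739]
```

Request:
drive_effector(ticks={"rows": [[-0.0003,-0.001,0,0,0,0],[-0.0003,-0.001,0,0,0,0]]})

```text
time: 18.4
ee_pos: [0.5033, 0.2315, 0.0977]
orientation: [3.135, -0.004, -1.962]
wrist_force: [-16.3, -0.6, 15.4]
width: 0.0148
finger_force: 30.4
```

Request:
drive_effector(ticks={"rows": [[0,0,0,0,0,0],[0,0,0,0,0,0],[0,0,0,0,0,0]]}, finger_gap=0.03)

```text
time: 18.65
ee_pos: [0.506, 0.2313, 0.0973]
orientation: [-3.141, 0.0, -1.963]
wrist_force: [0.3, 0.1, -1.0]
width: 0.0295
finger_force: 0.0
```

Request:
drive_effector(ticks={"rows": [[0,0,-0.01,0,0,0],[0,0,-0.03,0,0,0],[0,0,-0.06,0,0,0],[0,0,-0.09,0,0,0],[0,0,-0.12,0,0,0]]})

```text
time: 19.07
ee_pos: [0.5058, 0.2313, 0.2195]
orientation: [-3.141, 0.0, -1.964]
wrist_force: [0.2, -0.6, -0.2]
width: 0.0298
finger_force: 0.0
```

```bash
python3 - <<'E'
from h import *
import pickle
s=env.capture("side");t=env.capture("top");pickle.dump((s,t),open("end.pkl","wb"))
a=cv2.resize(s["frame"][150:320,170:360,::-1],None,fx=4,fy=3.4)[:,:600];
b=cv2.resize(t["frame"][165:265,95:225,::-1],None,fx=1.5,fy=1.5)
a=cv2.resize(a,(600,578));a=np.hstack([a,np.zeros((578,200,3),np.uint8)]);a[:150,600:795]=b;cv2.imwrite("pics/end.png",a)
o=env.get_obs();print(o["ee_pos"],o["wrist_force"])
E
```

```text
[0.50769742 0.23178531 0.22298269] [-0.39910511  0.11865604 -0.74256002]
```

View pics/end.png

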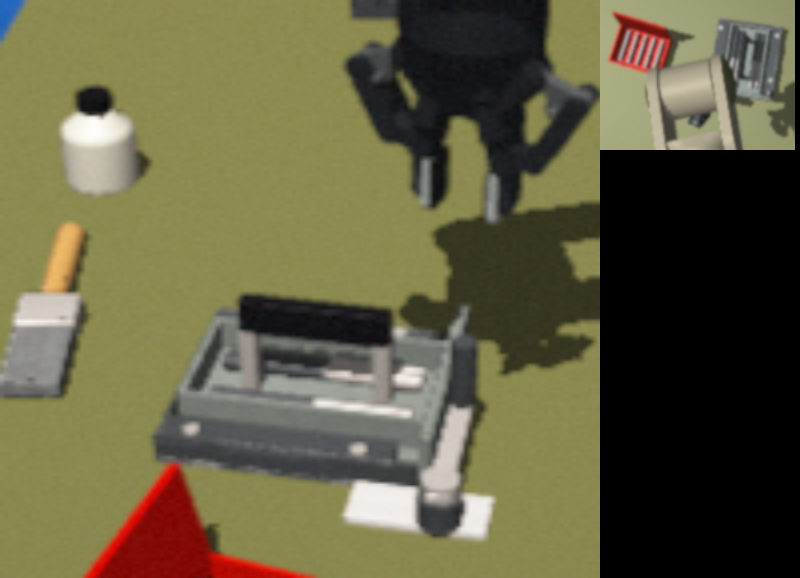

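The side crop shows the latch arm lying across the face plate, with the pin top at (462,340). The tray is home and the bystanders look untouched. I'll check the pin position numerically, then hand in.

```bash
python3 - <<'E'
from h import *
import pickle
s,t=pickle.load(open("end.pkl","rb"))
print("seen",on(s,(285.5,250),.095))
for v in(2.2,2.1,2.0):
    a=2.512+v-.135;print(v,proj(s,np.array([.5145+.078*np.cos(a),.3085+.078*np.sin(a),.095])))
print(env.sign_off())
E
```

```text
seen [0.50393102 0.2326697  0.095     ]
2.2 [285.49159713 249.58672173]
2.1 [288.85416684 250.12650268]
2.0 [292.14703039 250.88083933]
the job is handed in; nothing more can be done
None
```

The tray is turned end for end and fully home in the rails, the latch arm is swung across its face plate to the stop, and the job was handed in at about 19 s; the other things on the bench looked undisturbed in the last side view, where the vise was out of frame.

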